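# Turn a circuit board over in its test stand and hold the probe lever down

## Robot

A 7-joint arm with a two-finger parallel gripper is mounted at the origin on a cart in front of the work surface, level with it; the furniture and walls round the work are solid. World frame = base frame: x ahead of the robot, y to its left, z up, the work surface at z = 0. Lengths are in m, angles in rad, forces in N, time in s.
With the tool pointing down it reaches from about 0.4 to 0.85 m from the base axis. Payload 4.5 kg.
Tool frame: the origin (TCP) lies where the fingers leave the gripper's body, on its centre line; the fingertips stand 64 mm ahead of it and the grasp point (between the pads) lies 45 mm ahead of it; z points along the fingers, y is the line along which they close (so a half turn about z gives the same grasp; the last joint's range is limited). The gripper opens to 88 mm and grips with 3 to 60 N. Pads are 18 mm wide; open, the fingers measure 123 mm over their backs; the gripper's body (75 mm by 187 mm) begins 45 mm behind the grasp point.
Start: joints at [1.233, 0.689, -0.195, 1.565, 0.157, 0.902, -0.215], TCP at [0.227, -0.582, 0.303] pointing down, gripper open.
Joint ranges: [-3.01, 3.01], [-0.46, 2.08], [-1.47, 1.51], [0.13, 2.56], [-1, 4.14], [0.04, 2.09], [-2.66, 2.66]. Speed limits (rad/s): [2.57, 2.57, 3.14, 3.14, 3.14, 3.14, 3.14].

## Interface

Orientations are given as a unit quaternion [x, y, z, w].
In Python, from plant import r gives the robot as it stands.
- The arm moves only by the tool play_rows, never from a script. Its arguments are lists of equal length, an entry for each row: "translation": the shift along the tool's x, y, z in m, a list of three; "delta_rot": the turn, a rotation vector about the tool's x, y, z in degrees, a list of three; "grip": the opening, from -1 (shut) to 1 (fully open). In form: {"translation": [[x, y, z], ...], "delta_rot": [[rx, ry, rz], ...], "grip": [grip, ...]}. A call has 1 to 20 rows; each row shifts and turns the commanded pose from where the row before left it, along the tool's axes as they then stand; what a row does not reach is not made up. A row lasts 1/8 s, in which the tool goes at most 62.5 mm and 10.7 degrees, less where a joint would pass 70% of its speed; a pose out of reach is approached as far as the arm can. A call with a gripper value outside its range is refused whole. The fingers move at their own pace and stop on an object; "squeeze" is the grip in N (left out, the last holds). Time passes only in rows, so rows that do not move let the fingers close. It gives the time, the measured TCP pose, the force, the opening and the grip force at its end, in the units of the state.
- r.get_state(): the state, without advancing time (a new reading comes with each control period).
- r.snapshot(name): name is "scene" or "side" or "wrist"; returns the picture (384x512x3 uint8, blue, green, red); there is no depth.
- r.get_calibration(name): a dict with "intrinsics" (3x3 intrinsics, pixels), "eye" and "rotation" of the camera in the world. Camera axes: x right, y up, looking along -z (the intrinsics and any distortion apply to the point x, -y, -z); pixel columns grow to the right and rows downward; lengths in m; the calibration is good to about 2 mm. The wrist camera is an equidistant fisheye: a pixel r from the principal point sees the ray r / f radians off the axis. A picture is of the moment at which its call begins: read the wrist's pose just before it. get_calibration takes no time and is no camera call; for the wrist camera it gives the pose at the moment of the call.
- r.finish_job(): hands the job in; it is judged then, once.
Trained networks look in the newest picture that a camera, given by its name, has taken for a name from the list of things; names that differ only in an ending like _2 or _b are one class to them, and where a whole thing is asked for, a point or a joint stands for the part that bears it (a point fixed in the world has none). Each returns a list of dicts, best first, with "confidence" (0 to 1); they miss things now and then, are a little off and sometimes report something else, mostly with a low value. They report only what shows in the picture. A call takes as long as a camera call.
- r.look_for(camera, target): "point" ([x, y, z] in m, in world coordinates, good to about 4 mm: the middle of the surface that is visible of it).
- r.silhouettes(camera, target): "pixels" (384x512 bool, what is visible of it).
The state is a dict: "clock": time; "q": joint angles; "qd": joint speeds; "joint_torque": joint torques, N m; "tool_pos": TCP position; "eef_rot": TCP orientation; "contact_force": force on the tool from outside, world axes, zero at the start; "moment": the same for the moment, N m; "opening": opening from 0.0 (shut) to 1.0 (fully open); "finger_force": force on a finger pad.
Only numpy, scipy, OpenCV 4.12 (cv2) and the standard library are available. Lean on these libraries where they do the work, as an engineer would, in place of code of your own. Each camera call takes 0.05 s, during which the arm holds its last target. There are 200 camera calls.

## Task

With the probe lever left up, swing the crank of the board's turnover frame all the way over to its other stop, so that the contact pads of the circuit board face up and the components down. Then press the spring-raised lever down by its palm pad until its arm is level, no further, and keep it pressed there: finish while still holding it level, because it springs up when let go. Leave the multimeter, the hex key set and the side cutters where they lie.

Things in the scene. Friction and masses are not known exactly. Their poses are not given: they have to be found in the camera images.
- stand: Fixed board test stand. Origin on the desk, straight below the board's centre; z up, x from the lever's palm pad to the column, y to the crank end. Base plate x -90..150, y -90..110, top 12 mm up; posts at x 0, y +-64, 73 high; column x 86..130, y +-25, 128 high (mm). Axis of the turnover frame: along y at x 0, 60 mm up. Lever pivot: along y at x 100, 110 mm up.
- frame (a joint): Angle of the turnover frame (64 x 100 x 9 mm, circuit board clamped in it), stops at 0 and 3.14 rad. 0: components up, crank pin at the stand's x = -40 mm, 60 mm high; 1.57: pin above the axis, 100 mm high; 3.14: contact pads up, pin at x = +40 mm, 60 mm high. Friction keeps it where it is left (about 2 N at the pin to turn it). Starts between 0 and 0.35.
- crank_pin (a point): Point to grip on the centre line of the crank pin: black round pin of 14 mm diameter, parallel to the stand's y, 40 mm off the frame's axis, free from y = 84 to 140 mm; this point is at y = 115 mm. The pin turns with the frame, so it rolls between fingers that pinch it across x.
- lever (a joint): Angle of the hand lever: 0 at rest, raised 0.36 rad above level; grows as it is pressed; 0.36 = arm level; stop at 0.56. A spring lifts it: at the palm pad about 3 N to start, about 8 N at level. Its arm, 12 mm thick, runs from the pivot toward the stand's -x at y = 0, over the board, and carries the probe head, whose pins meet the contact pads when level.
- lever_pad (a point): Centre of the upper face of the lever's palm pad (black, 50 mm along the arm, 36 mm across): 220 mm from the pivot along the arm, 8 mm above the arm's centre line. Level: at the stand's x = -120 mm, y = 0, 118 mm above the desk; at rest about 195 mm above it.
- multimeter: Yellow-grey multimeter, 160 x 83 x 47 mm, lying on the desk beside the stand, origin at the centre of its underside. Bystander.
- hex_key_set: Folding hex key set, 28 x 95 x 25 mm, lying on the desk beside the stand, origin at the centre of its underside. Bystander.
- side_cutters: Side cutters, 156 x 50 x 15 mm, lying on the desk beside the stand, origin at the centre of their underside. Bystander.

How it is judged:
On the way, in this order (a step that is already met when the one before it is completed fails the run):
1. the frame is turned fully over while the lever is up (value of joint frame above 3 rad and value of joint lever below 0.1 rad), for 0.2 s.
2. the lever is pressed level by the robot (value of joint lever between 0.32 and 0.4 rad and contact force between any of the fingers, the arm and lever above 2 N), for 0.5 s.
At the end, for the whole second after the job is handed in: The frame is fully over (joint over 3.0 rad of 3.14), the lever is within 0.04 rad of level (joint 0.32 to 0.40) and at rest, and the robot presses on it with more than 2 N, through the last second (all of step 2 and value of joint frame above 3 rad and velocity of joint lever between -0.05 and 0.05 rad/s); the arm keeps its last pose, push and grip.
It fails at once if the lever is pushed well past level (joint over 0.46) (value of joint lever above 0.46 rad).
It fails at once if the lever is pressed (joint over 0.15) while the frame is not fully over (value of joint lever above 0.15 rad and value of joint frame below 2.9 rad).
It fails at once if a bystander is moved by more than 20 mm (distance of any of multimeter, hex_key_set, side_cutters from where it was at the start of the episode above 0.02 m).
It also fails if it takes over 59 s, if anything falls off the work surface, if the arm or the gripper's body presses on something with over 40 N, if the wrist force passes 120 N, or if a joint passes its speed limit or range.

## Working session

There is one attempt and no reset: what is moved stays moved. The work goes in short steps, Python scripts to look and compute and a tool call to move; the robot and the scene stay as the last step left them, time stands still between calls to the robot, and variables do not carry over. Pictures are saved under pics/ and viewed, at most 10 in all, crops included, and the job is handed in when it is done.

Besides the shell and the picture viewer there is one more tool, called after ">>>" as name(argument=value, ...), one argument or row to a line, values as JSON. play_rows: Moves the arm, as the interface text tells. Its arguments: {"type":"object","properties":{"translation":{"type":"array","items":{"type":"array","items":{"type":"number"}}},"delta_rot":{"type":"array","items":{"type":"array","items":{"type":"number"}}},"grip":{"type":"array","items":{"type":"number"}},"squeeze":{"type":"number"}},"required":["translation","delta_rot","grip"]}

```bash
mkdir -p pics; cat > h.py <<'E'
from plant import r
import numpy as np, cv2
from scipy.spatial.transform import Rotation as R
E
python3 - <<'E'
from h import *
s=r.get_state(); print({k:np.round(v,3) for k,v in s.items()})
ims=[]
for c in ["scene","side"]:
    im=r.snapshot(c); ims.append(im)
    cal=r.get_calibration(c); print(c,np.round(cal["eye"],3),np.round(cal["rotation"],3).tolist(),np.round(cal["intrinsics"],1).tolist())
    for t in ["stand","frame","crank_pin","lever","lever_pad","multimeter","hex_key_set","side_cutters"]:
        print(t,[(np.round(d["point"],3).tolist(),round(d["confidence"],2)) for d in r.look_for(c,t)[:2]])
    cv2.imwrite(f"pics/{c}0.png",im)
E
```

```text
{'clock': np.float64(0.0), 'q': array([ 1.233,  0.69 , -0.194,  1.566,  0.157,  0.902, -0.215]), 'qd': array([-0.   , -0.001, -0.002,  0.002,  0.001,  0.   ,  0.   ]), 'joint_torque': array([-1.0000e-03, -5.2757e+01, -1.2680e+00, -1.5343e+01, -5.3000e-02,
        7.0000e-03,  0.0000e+00]), 'tool_pos': array([ 0.227, -0.582,  0.302]), 'eef_rot': array([ 0.983,  0.185, -0.   , -0.001]), 'contact_force': array([-0.636, -0.992,  0.093]), 'moment': array([-0.038, -0.016, -0.014]), 'finger_force': np.float64(0.0), 'opening': np.float64(1.001)}
scene [0.251 0.695 0.946] [-0.083, 0.37, 0.909, -0.176] [[478.5, 0.0, 260.6], [0.0, 478.5, 200.1], [0.0, 0.0, 1.0]]
stand [([0.558, -0.035, 0.013], 0.58)]
frame [([0.553, -0.026, 0.066], 0.95)]
crank_pin [([0.557, -0.024, 0.064], 0.96)]
lever [([0.538, -0.039, 0.152], 0.59)]
lever_pad [([0.537, -0.043, 0.153], 0.56), ([0.554, -0.026, 0.064], 0.53)]
multimeter [([0.588, 0.213, 0.033], 0.57)]
hex_key_set [([0.546, -0.237, 0.027], 0.56)]
side_cutters [([0.404, -0.215, 0.014], 0.91), ([0.556, -0.03, 0.066], 0.67)]
side [ 0.635 -1.184  0.808] [0.503, 0.017, 0.02, 0.864] [[492.7, 0.0, 262.5], [0.0, 492.7, 191.6], [0.0, 0.0, 1.0]]
stand [([0.583, -0.087, 0.015], 0.94)]
frame [([0.561, -0.057, 0.06], 0.78)]
crank_pin [([0.56, -0.056, 0.064], 0.9)]
lever [([0.538, -0.052, 0.152], 0.88)]
lever_pad [([0.542, -0.055, 0.152], 0.71)]
multimeter [([0.609, 0.178, 0.039], 0.57)]
hex_key_set [([0.552, -0.267, 0.024], 0.55)]
side_cutters [([0.406, -0.232, 0.009], 0.74)]
```

View pics/scene0.png

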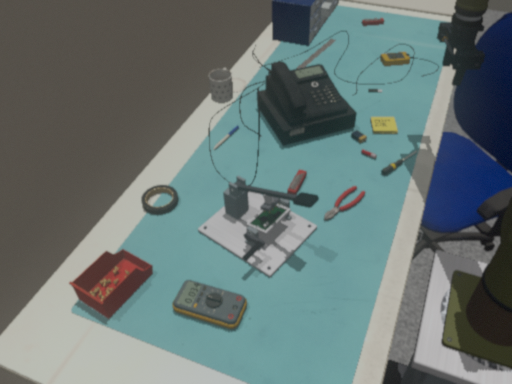

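View pics/side0.png

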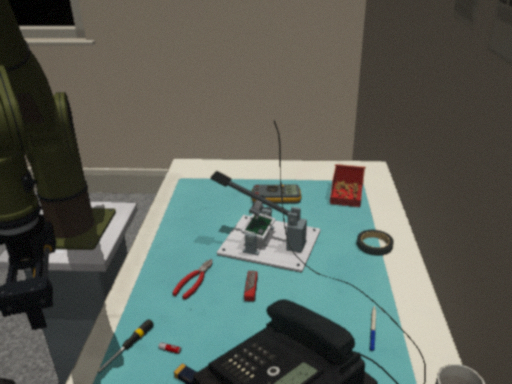

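```bash
python3 - <<'E'
import cv2,numpy as np
a=cv2.imread("pics/scene0.png")[170:280,190:330]; b=cv2.imread("pics/side0.png")[160:280,200:340]
cv2.imwrite("pics/a.png",cv2.resize(a,None,fx=5.7,fy=5.4,interpolation=cv2.INTER_CUBIC)[:600,:800])
cv2.imwrite("pics/b.png",cv2.resize(b,None,fx=5,fy=5,interpolation=cv2.INTER_CUBIC))
E
```

```text
(no output)
```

View pics/a.png

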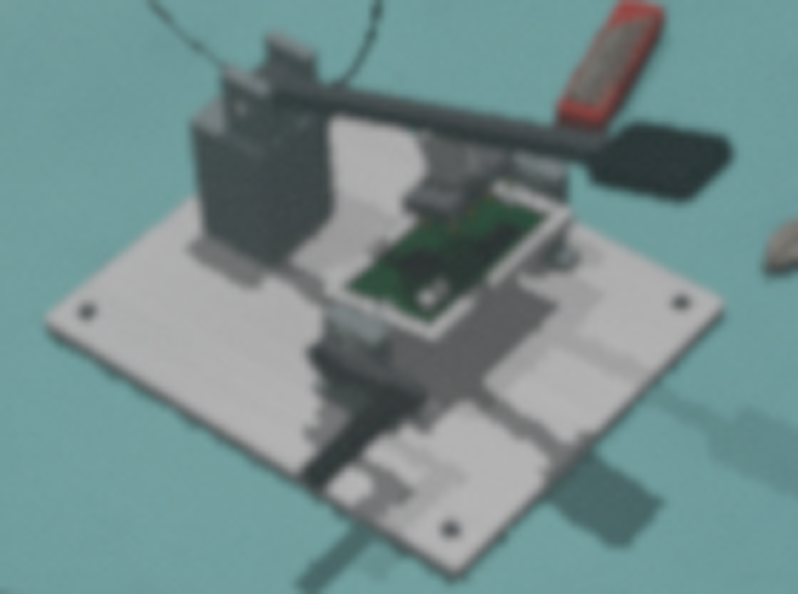

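View pics/b.png

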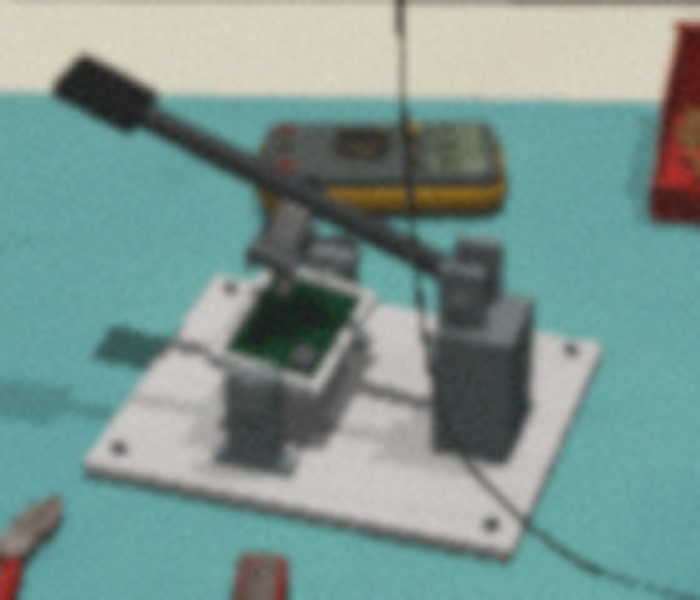

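The pictures show the stand with its pad toward the robot and its crank toward +y. Scene-crop plate corners are (48,316), (455,570) and (722,303); side-crop corners are (88,465), (512,550), (600,345) and (215,277). The crank pin in the scene crop runs (400,395)–(312,475).

```bash
cat > fit.py <<'E'
from h import *
from scipy.optimize import least_squares
C={c:r.get_calibration(c) for c in ["scene","side"]}
def proj(c,P):
    k=C[c]; p=np.asarray(k["rotation"],float)
    p=R.from_quat(p).inv().apply(np.atleast_2d(P)-k["eye"]) if p.size==4 else (np.atleast_2d(P)-k["eye"])@p
    q=p*[1,-1,-1]; u=q@np.array(k["intrinsics"]).T; return u[:,:2]/u[:,2:]
def S(px): 
    px=np.array(px,float); return (px+.5)/[5.7,5.4]-.5+[190,170]
def D(px): return (np.array(px,float)+.5)/5-.5+[200,160]
A=np.array([[150,110,12],[-90,110,12],[-90,-90,12]])/1e3; a=S([[48,316],[455,570],[722,303]])
B=np.array([[-90,-90,12],[150,-90,12],[150,110,12],[-90,110,12]])/1e3; b=D([[88,465],[512,550],[600,345],[215,277]])
def W(x,P): return R.from_euler('z',x[2]).apply(P)+[x[0],x[1],0]
def padp(l): # pad centre, lever angle l
    t=.36-l; return np.array([.1-.22*np.cos(t)+.008*np.sin(t)*-1,0,.11+.22*np.sin(t)+.008*np.cos(t)])
def pin(th,y): return np.array([-.04*np.cos(th),y,.06+.04*np.sin(th)])
if __name__=="__main__":
    f=lambda x:np.r_[(proj("scene",W(x,A))-a).ravel(),(proj("side",W(x,B))-b).ravel()]
    s=least_squares(f,[.56,-.05,0]); x=s.x
    print(x,np.round(s.fun,1)); np.save("stand.npy",x)
    print("pad",W(x,padp(0)),proj("scene",W(x,padp(0))),S([662,158]),proj("side",W(x,padp(0))),D([105,88]))
    m=S([[315,478],[400,395]])
    g=least_squares(lambda t:(proj("scene",W(x,np.array([pin(t[0],.14),pin(t[0],.09)])))-m).ravel(),[.2])
    print("theta",g.x,g.fun); 
    for t in (g.x[0],1.57,3.14): print(t,W(x,pin(t,.115)))
E
python3 fit.py
```

```text
[ 0.55801527 -0.0560437  -0.28544918] [-1.  -0.1  0.5 -0.5  1.  -1.  -1.1 -1.   0.2 -0.2  0.9 -0.6  0.4 -1. ]
pad [ 0.45369892 -0.02543067  0.19498751] [[306.76551119 197.63376029]] [305.72807018 198.85185185] [[219.51364713 175.72382067]] [220.6 177.2]
theta [0.21721969] [-0.56229511 -0.68562219 -1.81901749  1.33308645]
0.21721969023257734 [0.55291848 0.06530171 0.06862062]
1.57 [0.59036738 0.05431183 0.09999999]
3.14 [0.62877931 0.04303933 0.06006371]
```

>>> play_rows(
  translation=[
    [0,0,-0.005],
    [0,0,-0.005],
    [0,0,-0.005],
    [0,0,-0.005],
    [0,0,-0.005],
    [0,0,-0.005],
    [0,0,-0.005],
    [0,0,-0.005],
    [0.048,0.009,0],
    [0.048,0.009,0],
    [0.048,0.009,0],
    [0.048,0.009,0],
    [0.048,0.009,0],
    [0.048,0.009,0],
    [0.048,0.009,0],
    [0.048,0.009,0],
    [0.048,0.009,0],
    [0.048,0.009,0],
    [0.048,0.009,0],
    [0.048,0.009,0],
  ],
  delta_rot=[
    [0,0,-6.5],
    [0,0,-6.5],
    [0,0,-6.5],
    [0,0,-6.5],
    [0,0,-6.5],
    [0,0,-6.5],
    [0,0,-6.5],
    [0,0,-6.8],
    [0,0,0],
    [0,0,0],
    [0,0,0],
    [0,0,0],
    [0,0,0],
    [0,0,0],
    [0,0,0],
    [0,0,0],
    [0,0,0],
    [0,0,0],
    [0,0,0],
    [0,0,0],
  ],
  grip=[1,1,1,1,1,1,1,1,1,1,1,1,1,1,1,1,1,1,1,1],
)

```text
clock: 3.4
tool_pos: [0.494, -0.0589, 0.3429]
eef_rot: [0.801, 0.599, 0.0, 0.0]
contact_force: [-0.1, -0.4, 0.8]
opening: 0.999
finger_force: 0.0
```

```bash
cat > st.py <<'E'
from fit import *
def rep():
    s=r.get_state(); x=np.load("stand.npy"); T=R.from_quat(s["eef_rot"])
    p=R.from_euler('z',-x[2]).apply(s["tool_pos"]-[x[0],x[1],0])
    e=np.degrees((T.inv()*R.from_matrix(np.c_[[-np.sin(x[2]),np.cos(x[2]),0],[np.cos(x[2]),np.sin(x[2]),0],[0,0,-1]])).as_rotvec())
    print("t",s["clock"],"TCP in stand",np.round(p,4),"roterr(tool,deg)",np.round(e,1),"F",np.round(s["contact_force"],1),"op",s["opening"],"ff",s["finger_force"])
if __name__=="__main__": rep()
E
python3 st.py
```

```text
t 3.4 TCP in stand [-0.0606 -0.0208  0.3429] roterr(tool,deg) [ 0.   0.  -0.1] F [-0.1 -0.4  0.8] op 0.9986914682597674 ff 0.0
```

>>> play_rows(
  translation=[
    [0.046,0.007,0],
    [0.045,0.007,0],
    [0.045,0.0075,0],
    [0,0,0.04],
    [0,0,0.04],
    [0,0,0],
    [0,0,0],
  ],
  delta_rot=[
    [0,0,0],
    [0,0,0],
    [0,0,0],
    [0,0,0],
    [0,0,0],
    [0,0,0],
    [0,0,0],
  ],
  grip=[1,1,1,1,1,1,1],
)

```text
clock: 4.28
tool_pos: [0.553, 0.0644, 0.264]
eef_rot: [0.801, 0.599, 0.001, 0.0]
contact_force: [0.3, -0.3, 0.2]
opening: 1.001
finger_force: 0.0
```

```bash
python3 - <<'E'
from st import *
rep(); k=r.get_calibration("wrist"); im=r.snapshot("wrist")
x=np.load("stand.npy")
M=np.asarray(k["rotation"],float); M=R.from_quat(M).as_matrix() if M.size==4 else M
K=np.array(k["intrinsics"])
big=cv2.resize(im,None,fx=1.5,fy=1.5)
def fe(P):
    q=((P-k["eye"])@M)*[1,-1,-1]; th=np.arctan2(np.hypot(q[0],q[1]),q[2]); d=q[:2]/np.hypot(q[0],q[1])
    return K[:2,2]+K[0,0]*th*d
for y in (.084,.115,.14):
    u=fe(W(x,pin(.217,y))); print(y,u); cv2.circle(big,tuple(int(v) for v in u*1.5),3,(0,0,255),-1)
for c in A: cv2.circle(big,tuple(int(v) for v in fe(W(x,c))*1.5),3,(255,0,255),-1)
cv2.imwrite("pics/w1.png",big)
for t in ["crank_pin","lever_pad"]:
    for d in r.look_for("wrist",t)[:2]:
        p=R.from_euler('z',-x[2]).apply(np.array(d["point"])-[x[0],x[1],0]); print(t,np.round(p,3),d["confidence"])
E
```

```text
t 4.275 TCP in stand [-0.0387  0.1142  0.264 ] roterr(tool,deg) [ 0.1 -0.1 -0.1] F [ 0.3 -0.3  0.2] op 1.0009484487419211 ff 0.0
0.084 [255.26795254 212.85379527]
0.115 [255.26191316 182.94118442]
0.14 [255.25922533 157.51318529]
crank_pin [-0.015  0.037  0.065] 0.65
lever_pad [-0.015  0.009  0.152] 0.86
```

View pics/w1.png

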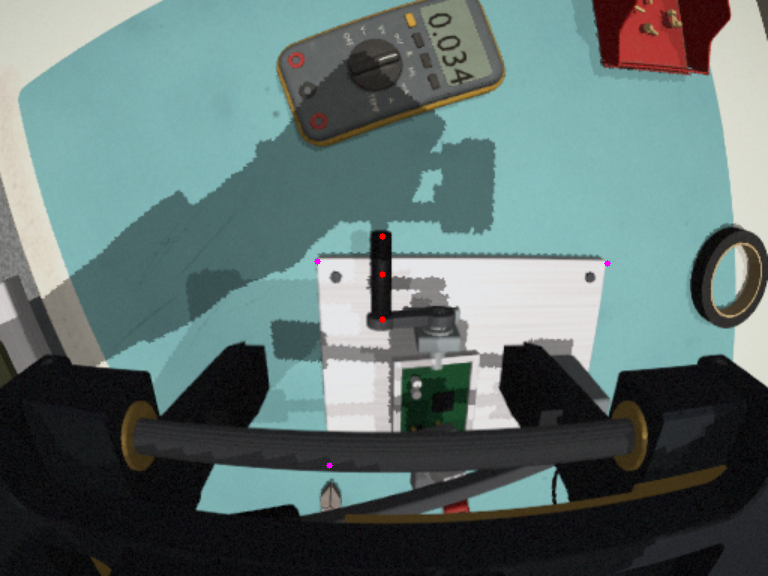

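The red model points at (382,237), (382,274) and (382,320) fall on the crank pin, so the stand fit holds. Next I descend and pinch.

>>> play_rows(
  translation=[
    [0,0,0.04],
    [0,0,0.04],
    [0,0,0.04],
    [0,0,0.03],
    [0,0,0],
    [0,0,0],
    [0,0,0],
    [0,0,0],
    [0,0,0],
    [0,0,0],
    [0,0,0],
    [0,0,0],
  ],
  delta_rot=[
    [0,0,0],
    [0,0,0],
    [0,0,0],
    [0,0,0],
    [0,0,0],
    [0,0,0],
    [0,0,0],
    [0,0,0],
    [0,0,0],
    [0,0,0],
    [0,0,0],
    [0,0,0],
  ],
  grip=[1,1,1,1,1,-1,-1,-1,-1,-1,-1,-1],
  squeeze=12,
)

```text
clock: 5.92
tool_pos: [0.5522, 0.0642, 0.1127]
eef_rot: [0.801, 0.599, -0.0, 0.0]
contact_force: [0.1, 0.6, 0.1]
opening: 0.23
finger_force: 0.0
```

```bash
python3 st.py; python3 - <<'E'
import numpy as np
t=np.linspace(.217,3.16,19); x=-40*np.cos(t); z=40*np.sin(t)
print(np.round(np.c_[np.diff(x),-np.diff(z)],1).tolist())
E
```

```text
t 5.925 TCP in stand [-0.0394  0.1137  0.1127] roterr(tool,deg) [-0.  0. -0.] F [0.1 0.6 0.1] op 0.22952903286907536 ff 0.0
[[1.9, -6.2], [2.9, -5.8], [3.8, -5.3], [4.6, -4.6], [5.3, -3.8], [5.9, -2.9], [6.3, -1.9], [6.5, -0.8], [6.5, 0.2], [6.4, 1.3], [6.1, 2.3], [5.6, 3.3], [5.0, 4.2], [4.3, 4.9], [3.4, 5.6], [2.5, 6.0], [1.5, 6.4], [0.4, 6.5]]
```

>>> play_rows(
  translation=[
    [0,0,0],
    [0,0,0],
    [0,0,0],
    [0,0,0],
    [0.0,0.002,-0.006],
    [0,0.003,-0.006],
    [0,0.004,-0.005],
    [0,0.0045,-0.0045],
    [0,0.0055,-0.004],
  ],
  delta_rot=[
    [0,0,0],
    [0,0,0],
    [0,0,0],
    [0,0,0],
    [0,0,0],
    [0,0,0],
    [0,0,0],
    [0,0,0],
    [0,0,0],
  ],
  grip=[-1,-1,-1,-1,-1,-1,-1,-1,-1],
)

```text
clock: 7.05
tool_pos: [0.5632, 0.0612, 0.1379]
eef_rot: [0.8, 0.6, -0.006, -0.005]
contact_force: [-21.0, 6.9, 14.0]
opening: 0.154
finger_force: 12.0
```

```bash
python3 st.py
```

```text
t 7.05 TCP in stand [-0.028   0.114   0.1379] roterr(tool,deg) [-0.8  0.2  0.1] F [-21.    6.9  14. ] op 0.15355662471558937 ff 12.003070302307606
```

>>> play_rows(
  translation=[
    [0,0,0],
    [0,0,0],
  ],
  delta_rot=[
    [0,0,0],
    [0,0,0],
  ],
  grip=[-1,-1],
  squeeze=5,
)

```text
clock: 7.3
tool_pos: [0.5678, 0.0597, 0.1385]
eef_rot: [0.8, 0.6, -0.002, -0.002]
contact_force: [-9.9, 2.3, 7.2]
opening: 0.274
finger_force: 5.0
```

```bash
python3 st.py; python3 - <<'E'
from h import *
a=r.snapshot("scene")[150:270,190:330]; b=r.snapshot("wrist")[100:340,100:420]
cv2.imwrite("pics/c2.png",np.vstack([cv2.resize(a,(400,343),interpolation=2),cv2.resize(b,(400,257))]))
E
```

```text
t 7.3 TCP in stand [-0.0232  0.1138  0.1385] roterr(tool,deg) [-0.3  0.1  0. ] F [-9.9  2.3  7.2] op 0.2736734253461523 ff 4.999271482229233
```

View pics/c2.png

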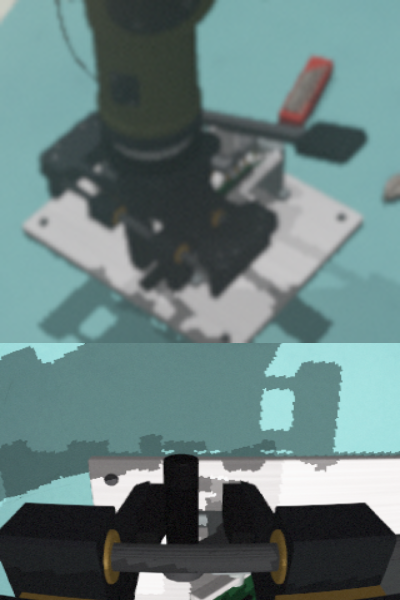

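The crop shows the pin against the left finger near the tip at (180,500), so the pads slid up on it and the force is radial. I'll reseat lower with a firmer grip.

>>> play_rows(
  translation=[
    [0,-0.006,0],
    [0,-0.006,0],
    [0,0,0.007],
    [0,0,0.008],
    [0,0,0],
    [0,0,0],
    [0,0,0],
    [0,0,0],
    [0,0,0],
    [0,0,0],
  ],
  delta_rot=[
    [0,0,0],
    [0,0,0],
    [0,0,0],
    [0,0,0],
    [0,0,0],
    [0,0,0],
    [0,0,0],
    [0,0,0],
    [0,0,0],
    [0,0,0],
  ],
  grip=[0,0,0,0,0,-1,-1,-1,-1,-1],
  squeeze=30,
)

```text
clock: 8.65
tool_pos: [0.5608, 0.0617, 0.1234]
eef_rot: [0.801, 0.599, 0.001, 0.001]
contact_force: [5.1, -1.4, -3.7]
opening: 0.118
finger_force: 29.9
```

```bash
python3 st.py;  python3 - <<'E'
from h import *
from fit import *
k=r.get_calibration("wrist"); im=r.snapshot("wrist")
x=np.load("stand.npy")
M=np.asarray(k["rotation"],float); M=R.from_quat(M).as_matrix() if M.size==4 else M
K=np.array(k["intrinsics"])
big=cv2.resize(im,None,fx=1.5,fy=1.5)
def fe(P):
    q=((P-k["eye"])@M)*[1,-1,-1]; th=np.arctan2(np.hypot(q[0],q[1]),q[2]); d=q[:2]/np.hypot(q[0],q[1])
    return K[:2,2]+K[0,0]*th*d
for th,col in ((.3,(0,0,255)),(.5,(0,255,0)),(.62,(255,0,0)),(.8,(0,255,255))):
    cv2.circle(big,tuple(int(v) for v in fe(W(x,pin(th,.14)))*1.5),3,col,-1)
cv2.imwrite("pics/w3.png",cv2.resize(big[220:440,200:560],None,fx=2,fy=2))
E
```

```text
t 8.65 TCP in stand [-0.0305  0.1138  0.1234] roterr(tool,deg) [ 0.2 -0.1 -0.1] F [ 5.1 -1.4 -3.7] op 0.11764184117303202 ff 29.873126596212387
```

View pics/w3.png

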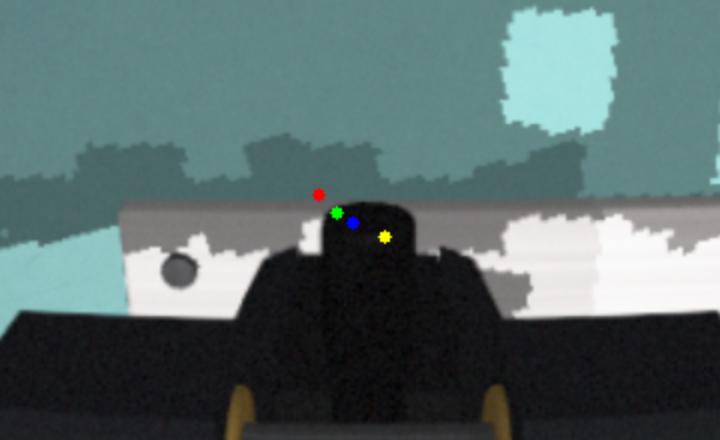

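>>> play_rows(
  translation=[
    [0,0.002,-0.001],
    [0,0.0027,-0.0029],
    [0,0.003,-0.0026],
    [0,0.0033,-0.0024],
    [0,0.0035,-0.0019],
    [0,0.0036,-0.0017],
    [0,0,0],
  ],
  delta_rot=[
    [0,0,0],
    [0,0,0],
    [0,0,0],
    [0,0,0],
    [0,0,0],
    [0,0,0],
    [0,0,0],
  ],
  grip=[-1,-1,-1,-1,-1,-1,-1],
)

```text
clock: 9.57
tool_pos: [0.5744, 0.0577, 0.1358]
eef_rot: [0.8, 0.599, -0.002, -0.001]
contact_force: [-3.5, 3.6, -11.3]
opening: 0.12
finger_force: 30.5
```

```bash
python3 st.py
```

```text
t 9.575 TCP in stand [-0.0163  0.1137  0.1358] roterr(tool,deg) [-0.2  0.1  0. ] F [ -3.5   3.6 -11.3] op 0.11974626752226579 ff 30.503787025809288
```

>>> play_rows(
  translation=[
    [0,0.0038,-0.001],
    [0,0.004,-0.001],
    [0,0.004,-0.0005],
    [0,0.004,0],
    [0,0.004,0],
    [0,0.004,0.001],
    [0,0.0038,0.001],
    [0,0.0036,0.0013],
    [0,0.0035,0.0018],
    [0,0.0033,0.0022],
    [0,0,0],
  ],
  delta_rot=[
    [0,0,0],
    [0,0,0],
    [0,0,0],
    [0,0,0],
    [0,0,0],
    [0,0,0],
    [0,0,0],
    [0,0,0],
    [0,0,0],
    [0,0,0],
    [0,0,0],
  ],
  grip=[-1,-1,-1,-1,-1,-1,-1,-1,-1,-1,-1],
  squeeze=18,
)

```text
clock: 10.95
tool_pos: [0.6103, 0.0464, 0.1315]
eef_rot: [0.801, 0.599, -0.003, -0.001]
contact_force: [-7.1, 2.0, -4.5]
opening: 0.122
finger_force: 18.2
```

```bash
python3 st.py
```

```text
t 10.95 TCP in stand [0.0214 0.113  0.1315] roterr(tool,deg) [-0.3  0.2 -0. ] F [-7.1  2.  -4.5] op 0.12213900874774417 ff 18.211369961500168
```

>>> play_rows(
  translation=[
    [0,0,0.0025],
    [0,0.0031,0.0025],
    [0,0.0029,0.0028],
    [0,0.0025,0.0031],
    [0,0.0023,0.0033],
    [0,0.0019,0.0035],
    [0,0.0015,0.0037],
    [0,0.0011,0.0038],
    [0,0.0005,0.004],
    [0,0,0.004],
    [0,0,0.004],
    [0,0,0.002],
    [0,0,0],
  ],
  delta_rot=[
    [0,0,0],
    [0,0,0],
    [0,0,0],
    [0,0,0],
    [0,0,0],
    [0,0,0],
    [0,0,0],
    [0,0,0],
    [0,0,0],
    [0,0,0],
    [0,0,0],
    [0,0,0],
    [0,0,0],
  ],
  grip=[-1,-1,-1,-1,-1,-1,-1,-1,-1,-1,-1,-1,-1],
)

```text
clock: 12.58
tool_pos: [0.6274, 0.0413, 0.0943]
eef_rot: [0.801, 0.599, -0.001, 0.001]
contact_force: [-6.9, 0.3, 6.1]
opening: 0.119
finger_force: 18.0
```

```bash
python3 st.py
```

```text
t 12.575 TCP in stand [0.0392 0.1129 0.0943] roterr(tool,deg) [-0.   0.1 -0. ] F [-6.9  0.3  6.1] op 0.11928104259086608 ff 18.000663220882416
```

>>> play_rows(
  translation=[
    [0,0.001,0.003],
    [0,0,0.003],
    [0,0,0],
    [0,0,0],
    [0,0,0],
    [0,0,0],
    [0,0,-0.03],
    [0,0,-0.04],
    [0,0,-0.04],
    [0,0,-0.03],
    [0,0,0],
  ],
  delta_rot=[
    [0,0,0],
    [0,0,0],
    [0,0,0],
    [0,0,0],
    [0,0,0],
    [0,0,0],
    [0,0,0],
    [0,0,0],
    [0,0,0],
    [0,0,0],
    [0,0,0],
  ],
  grip=[-1,-1,-1,0,0,0,0,0,0,0,0],
)

```text
clock: 13.95
tool_pos: [0.6307, 0.0417, 0.2282]
eef_rot: [0.801, 0.599, 0.002, 0.001]
contact_force: [1.2, -0.4, -0.5]
opening: 0.5
finger_force: 0.0
```

```bash
python3 st.py;  python3 - <<'E'
from h import *
from fit import *
k=r.get_calibration("wrist"); im=r.snapshot("wrist")
x=np.load("stand.npy")
M=np.asarray(k["rotation"],float); M=R.from_quat(M).as_matrix() if M.size==4 else M
K=np.array(k["intrinsics"])
big=cv2.resize(im,None,fx=1.5,fy=1.5)
def fe(P):
    q=((P-k["eye"])@M)*[1,-1,-1]; th=np.arctan2(np.hypot(q[0],q[1]),q[2]); d=q[:2]/np.hypot(q[0],q[1])
    return K[:2,2]+K[0,0]*th*d
for th,col in ((2.6,(0,0,255)),(2.9,(0,255,0)),(3.14,(255,0,0))):
  for y in (.09,.14):  cv2.circle(big,tuple(int(v) for v in fe(W(x,pin(th,y)))*1.5),2,col,-1)
cv2.imwrite("pics/w4.png",cv2.resize(big[180:480,200:600],None,fx=2,fy=2))
E
```

```text
t 13.95 TCP in stand [0.0422 0.1143 0.2282] roterr(tool,deg) [ 0.3 -0.1 -0.1] F [ 1.2 -0.4 -0.5] op 0.4996685260143246 ff 0.0
```

View pics/w4.png

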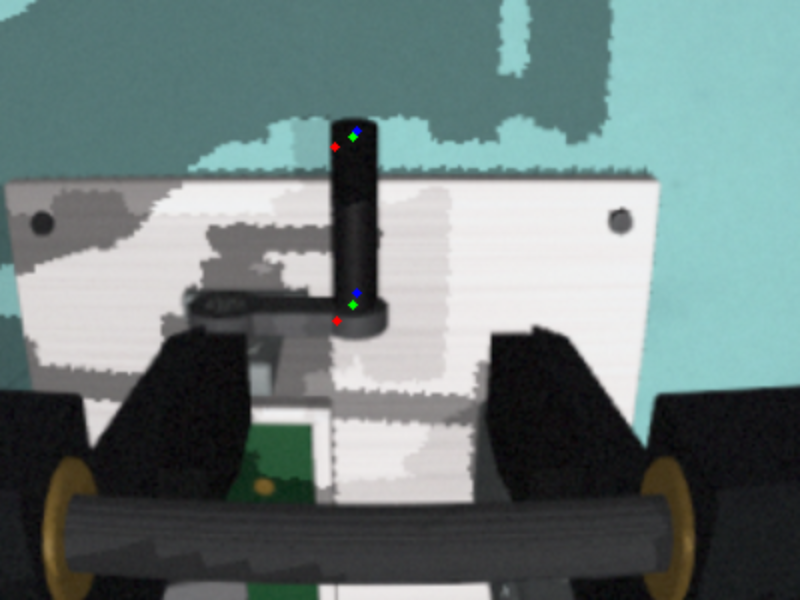

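The pin (355,130)–(355,300) lies on the 2.9–3.14 rad marks. I'll press it from above with closed fingers to seat it on its stop.

>>> play_rows(
  translation=[
    [0,-0.002,0],
    [0,0,0],
    [0,0,0],
    [0,0,0.03],
    [0,0,0.03],
    [0,0,0.02],
    [0,0,0.007],
    [0,0,0.006],
    [0,0,0.005],
    [0,0,0.003],
    [0,0,0],
  ],
  delta_rot=[
    [0,0,0],
    [0,0,0],
    [0,0,0],
    [0,0,0],
    [0,0,0],
    [0,0,0],
    [0,0,0],
    [0,0,0],
    [0,0,0],
    [0,0,0],
    [0,0,0],
  ],
  grip=[-1,-1,-1,-1,-1,-1,-1,-1,-1,-1,-1],
)

```text
clock: 15.38
tool_pos: [0.6276, 0.0425, 0.1305]
eef_rot: [0.801, 0.599, 0.001, 0.002]
contact_force: [-9.6, -2.2, 35.7]
opening: 0.009
finger_force: 17.7
```

```bash
python3 st.py
```

```text
t 15.375 TCP in stand [0.0391 0.1142 0.1305] roterr(tool,deg) [ 0.2  0.  -0.1] F [-9.6 -2.2 35.7] op 0.009377009851221857 ff 17.730587124824524
```

>>> play_rows(
  translation=[
    [0,0,-0.02],
    [0,0,-0.04],
    [0,0,-0.04],
    [0,0,-0.04],
    [0,0,-0.038],
    [-0.029,-0.037,0],
    [-0.029,-0.037,0],
    [-0.028,-0.037,0],
    [-0.028,-0.037,0],
    [0,0,0.02],
    [0,0,0.01],
    [0,0,0],
    [0,0,0],
  ],
  delta_rot=[
    [0,0,0],
    [0,0,0],
    [0,0,0],
    [0,0,0],
    [0,0,0],
    [0,0,0],
    [0,0,0],
    [0,0,0],
    [0,0,0],
    [0,0,0],
    [0,0,0],
    [0,0,0],
    [0,0,0],
  ],
  grip=[-1,-1,-1,-1,-1,-1,-1,-1,-1,-1,-1,-1,-1],
)

```text
clock: 17.0
tool_pos: [0.4536, -0.025, 0.273]
eef_rot: [0.801, 0.599, 0.001, 0.0]
contact_force: [-0.2, 0.3, 0.1]
opening: 0.003
finger_force: 0.0
```

```bash
python3 st.py; python3 - <<'E'
from h import *
x=np.load("stand.npy")
for c in ("side","scene","wrist"):
    im=r.snapshot(c)
    for d in r.look_for(c,"lever_pad")[:1]: print(c,R.from_euler('z',-x[2]).apply(np.array(d["point"])-[x[0],x[1],0]),d["confidence"])
    if c=="side": cv2.imwrite("pics/s5.png",cv2.resize(im[140:280,180:360],None,fx=4,fy=4,interpolation=2))
E
```

```text
t 17.0 TCP in stand [-0.1089  0.0004  0.273 ] roterr(tool,deg) [ 0.1 -0.  -0. ] F [-0.2  0.3  0.1] op 0.0026816237619921024 ff 0.0
side [-0.01118573 -0.00313284  0.1478    ] 0.89
scene [-0.02366262  0.00706652  0.1472    ] 0.7
wrist [-0.05695837  0.00688341  0.1771    ] 0.86
```

View pics/s5.png

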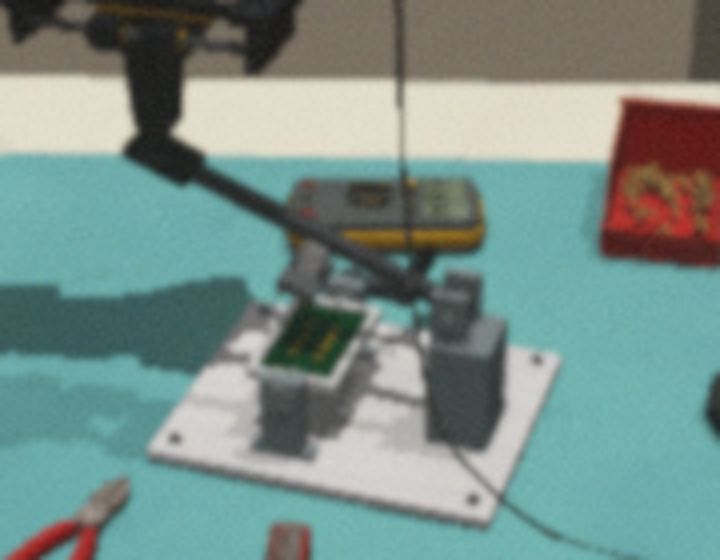

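>>> play_rows(
  translation=[
    [0,0,0.007],
    [0,0,0.007],
    [0,-0.001,0.007],
    [0,-0.001,0.007],
    [0,-0.001,0.007],
    [0,-0.001,0.007],
    [0,-0.001,0.007],
    [0,-0.001,0.007],
    [0,-0.001,0.007],
    [0,-0.001,0.007],
    [0,-0.001,0.006],
    [0,-0.001,0.006],
    [0,-0.001,0.004],
    [0,0,0.003],
    [0,0,0],
    [0,0,0],
  ],
  delta_rot=[
    [0,0,0],
    [0,0,0],
    [0,0,0],
    [0,0,0],
    [0,0,0],
    [0,0,0],
    [0,0,0],
    [0,0,0],
    [0,0,0],
    [0,0,0],
    [0,0,0],
    [0,0,0],
    [0,0,0],
    [0,0,0],
    [0,0,0],
    [0,0,0],
  ],
  grip=[-1,-1,-1,-1,-1,-1,-1,-1,-1,-1,-1,-1,-1,-1,-1,-1],
)

```text
clock: 19.3
tool_pos: [0.4422, -0.0223, 0.1837]
eef_rot: [0.801, 0.599, 0.0, 0.0]
contact_force: [-2.1, -0.5, 8.6]
opening: 0.008
finger_force: 3.9
```

```bash
python3 st.py
```

```text
t 19.3 TCP in stand [-0.1206 -0.0002  0.1837] roterr(tool,deg) [ 0.  0. -0.] F [-2.1 -0.5  8.6] op 0.007822399870853267 ff 3.8811638712650165
```

>>> play_rows(
  translation=[
    [0,0,0.0015],
    [0,0,0],
    [0,0,0],
    [0,0,0],
    [0,0,0],
    [0,0,0],
    [0,0,0],
    [0,0,0],
  ],
  delta_rot=[
    [0,0,0],
    [0,0,0],
    [0,0,0],
    [0,0,0],
    [0,0,0],
    [0,0,0],
    [0,0,0],
    [0,0,0],
  ],
  grip=[-1,-1,-1,-1,-1,-1,-1,-1],
)

```text
clock: 20.3
tool_pos: [0.4422, -0.0223, 0.1823]
eef_rot: [0.801, 0.599, 0.0, 0.0]
contact_force: [-2.2, -0.1, 8.7]
opening: 0.004
finger_force: 4.0
```

```bash
python3 st.py; python3 - <<'E'
from h import *
im=r.snapshot("side"); cv2.imwrite("pics/s6.png",cv2.resize(im[140:280,180:360],None,fx=4,fy=4,interpolation=2))
E
```

```text
t 20.3 TCP in stand [-0.1206 -0.0002  0.1823] roterr(tool,deg) [ 0.  0. -0.] F [-2.2 -0.1  8.7] op 0.004197781738561283 ff 4.038245115041832
```

View pics/s6.png

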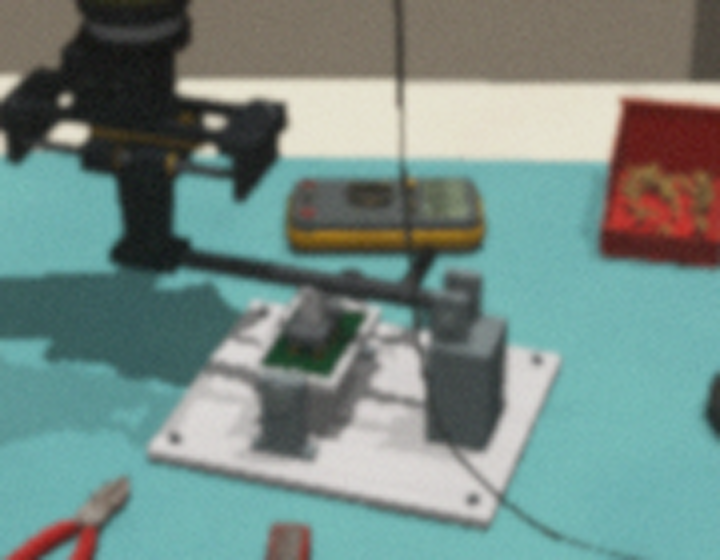

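The arm runs level, parallel to the plate edge from (185,255) to (430,300), the probe head sits on the board at (315,320), and the push is 8.7 N.

```bash
python3 -c "
from plant import r
print(r.finish_job())"
```

```text
the job is handed in; nothing more can be done
None
```

I turned the frame fully over onto its stop with the lever up, then pressed the lever level and handed the job in at about 20 s, still holding it with about 8.7 N; the bystanders were not touched, and the hand-in call returned no verdict.

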